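Close the filter bay: line up the wing fastener, fit the cover and hold it down

ROBOT

A 6-joint arm with a two-finger parallel gripper is mounted at the origin on the work surface; the furniture and walls round the work are solid. World frame = base frame: x ahead of the robot, y to its left, z up, the work surface at z = 0. Lengths are in m, angles in rad, forces in N, time in s.
With the tool pointing down it reaches from about 0.35 to 0.975 m from the base axis. Payload 4.9 kg.
Tool frame: the origin (TCP) lies on the mounting face of the last link; the fingertips stand 173 mm ahead of it and the grasp point (between the pads) lies 155 mm ahead of it; z points along the fingers, y is the line along which they close (so a half turn about z gives the same grasp; the last joint's range is limited). The gripper opens to 85 mm and grips with 20 to 120 N. Pads are 22 mm wide; open, the fingers measure 114 mm over their backs; the gripper's body (76 mm by 85 mm) begins 54 mm behind the grasp point. The pads swing forward as they close: fully open they stand 13 mm farther back than shut.
Start: joints at [1.125, 0.053, 1.613, -0, 1.476, -0.119], TCP at [0.201, 0.592, 0.405] pointing down, gripper open.
Joint ranges: [-3.01, 3.01], [-1.01, 2.22], [0.06, 2.58], [-1.02, 4.17], [0.09, 2.62], [-3.14, 3.14]. Speed limits (rad/s): [2.57, 2.57, 3.14, 3.14, 3.14, 3.14].

INTERFACE

Orientations are given as a rotation vector (axis times angle).
In Python, from station import monitor, eyes, finish_job gives the robot as it stands. The module is installed in compiled form; this text tells all that it offers.
- The arm moves only by the tool step_arm, never from a script. Its argument "commands" is a list of rows, each a list of 3 entries, a list of its own where there are three numbers: the opening in per cent of the stroke, from 0 (shut) to 100 (fully open), then the shift along the tool's x, y, z in mm, then the turn about the tool's z in degrees. In form: [[hand, [x, y, z], yaw], ...]. A call has 1 to 12 rows; each row is the pose to reach, as a shift and turn from the pose commanded when the call began, along the tool's axes at that moment; what a row does not reach only later rows make up. A row lasts 1/8 s, in which the tool goes at most 62.5 mm and 10.7 degrees, less where a joint would pass 70% of its speed; a pose out of reach is approached as far as the arm can. A call with a gripper value outside its range is refused whole. The fingers move at their own pace and stop on an object; "squeeze" is the grip in N (left out, the last holds). Time passes only in rows, so rows that repeat a pose let the fingers close. It gives the time, the measured TCP pose, the force, the opening and the grip force at its end, in the units of the state.
- monitor.get_obs(): the state, without advancing time (a new reading comes with each control period).
- eyes.get_image(name): name is "scene" or "top" or "wrist"; returns the picture (480x640x3 uint8, red, green, blue); there is no depth.
- eyes.camera_info(name): a dict with "camera_matrix" (3x3 intrinsics, pixels), "extrinsics" (4x4, takes a point from camera to world coordinates). Camera axes: x right, y down, z forward; pixel columns grow to the right and rows downward; lengths in m; the calibration is good to about 2 mm. A picture is of the moment at which its call begins: read the wrist's pose just before it. camera_info takes no time and is no camera call; for the wrist camera it gives the pose at the moment of the call.
- finish_job(): hands the job in; it is judged then, once.
The state is a dict: "t": time; "q": joint angles; "dq": joint speeds; "effort": joint torques, N m; "tool_pos": TCP position; "tool_rot": TCP orientation; "contact_force": force on the tool from outside, world axes, zero at the start; "wrist_torque": the same for the moment, N m; "opening": finger opening in m; "grip_force": force on a finger pad.
Only numpy, scipy, OpenCV 4.12 (cv2) and the standard library are available. Lean on these libraries where they do the work, as an engineer would, in place of code of your own. Each camera call takes 0.05 s, during which the arm holds its last target. There are 200 camera calls.

TASK

The filter is in, so close the bay on top of the white odour filter unit: turn the black wing fastener that stands crosswise in line with its neighbour, so that the cover's two slots can pass over both wings, then take the metal cover by its handle and lower it flat over the wings onto the gasket. Press it down until the gasket is fully squeezed and finish while still holding it pressed down, so that I can lock the wings. Leave the other wing open and the other things on the table where they stand.

Things in the scene. Friction and masses are not known exactly. Their poses are not given: they have to be found in the camera images.
- bay (a point): centre of the filter bay, level with the gasket's relaxed top, 92 mm above the table; x away from the unit's front grille (away from the robot), y along the unit, z up. The unit is a white box, fixed, 156 (x) x 228 (y) x 85 mm high. The grey gasket is a rectangular ring 88 (x) x 116 (y) mm standing 7 mm above the unit's top plate. Wing fasteners stand 75 mm either side along y
- gasket (a joint): how far the springy gasket is squeezed, m: 0 relaxed, 0.004 fully squeezed (hard stop). It starts to give at 3 N and is fully squeezed at 13 N, of which the cover's weight supplies 2 to 3 N
- wing_left (a joint): angle of the left (+y) wing, rad, anticlockwise seen from above: 0 along the bay's x (open, the cover's slot passes over it), 1.57 crosswise, along the bay's y (locked). Starts at 0.75 to 1.35, turns from -1.7 to 1.7 against a light friction of 0.04 N m, with no stop or click at 0; stays where it is left
- wing_right (a joint): angle of the right (-y) wing, same meaning; left open, within 0.06 of 0
- wing_left_grip (a point): centre of the left wing, on its turning axis, 24 mm above the unit's top plate (109 mm above the table). A black upright blade 32 mm long (its own x) x 10 mm thick (its own y), from 8 to 36.5 mm above the top plate, slightly narrower in its top 4 mm. The gasket's edge is 17 mm away, its top 17 mm below this point
- wing_right_grip (a point): the same point of the right wing
- cover_handle (a point): centre of the cover's black handle bar, 34 mm above the cover's underside. Bar along the cover's y, 80 mm long, 12 mm thick (x) and 12 mm high; posts under it at y +-34 mm, 24 mm free under it between them. With the cover fitted it stands straight above bay, by 34 mm with the gasket relaxed, 30 mm with it fully squeezed
- cover: loose metal cover, lying flat on the table handle up; a plate 104 (x) x 190 (y) x 4 mm, 0.25 kg, alike after a half turn; origin at the centre of its underside. Two slots 44 (x) x 21 (y) mm lie 75 mm either side of its centre along y; fitted, its y lies along the bay's y and a wing stands up through each slot
- tin_a: tin with a gold lid, 75 mm across x 58 mm high, a bystander; origin at the centre of its underside
- yoghurt_pot: yoghurt pot, 72 mm across x 71 mm high, a bystander; origin at the centre of its underside
- mustard_jar: mustard jar with a dark lid, 75 mm across x 112 mm high, a bystander; origin at the centre of its underside
- pepper_shaker: pepper shaker, 44 mm across x 90 mm high, a bystander; origin at the centre of its underside
- kitchen_timer: red and white kitchen timer, 68 mm across x 57 mm high, a bystander; origin at the centre of its underside
Things that resemble listed ones, but are neither listed nor needed, are in the scene too. Leave any purple look-alike of the cover alone.

How it is judged:
By the outcome, as a careful person would: the job done as asked, in the order asked, and still so for the second after the job is handed in, while the arm keeps its last pose, push and grip.
It also fails if it takes over 51 s, if anything falls off the work surface, if the arm or the gripper's body presses on something with over 40 N, if the wrist force passes 120 N, or if a joint passes its speed limit or range.

## Working session

There is one attempt and no reset: what is moved stays moved. The work goes in short steps, Python scripts to look and compute and a tool call to move; the robot and the scene stay as the last step left them, time stands still between calls to the robot, and variables do not carry over. Pictures are saved under pics/ and viewed, at most 13 in all, crops included, and the job is handed in when it is done.

Besides the shell and the picture viewer there is one more tool, called after "Call:" by a JSON object that holds its "name" and its "arguments", one argument or row to a line. step_arm: Moves the arm, as the interface text tells. Its arguments: {"type":"object","properties":{"commands":{"type":"array"},"squeeze":{"type":"number"}},"required":["commands"]}

```bash
mkdir -p pics
cat > h.py <<'E'
import numpy as np,cv2
from scipy.spatial.transform import Rotation as R
from station import monitor,eyes,finish_job
np.set_printoptions(precision=4,suppress=True)
def snap(n,f,crop=None,k=1):
    im=eyes.get_image(n)[:,:,::-1].copy(); cv2.imwrite('pics/raw_'+f+'.png',im)
    save(im,f,crop,k); return im
def save(im,f,crop=None,k=1):
    if crop: a,b,c,d=crop; im=im[b:d,a:c]
    cv2.imwrite('pics/'+f+'.png',cv2.resize(im,None,fx=k,fy=k,interpolation=cv2.INTER_CUBIC))
def pix2z(info,px,z):
    K=np.array(info['camera_matrix']);E=np.array(info['extrinsics'])
    px=np.atleast_2d(px).astype(float)
    d=(E[:3,:3]@np.linalg.inv(K)@np.c_[px,np.ones(len(px))].T).T; o=E[:3,3]
    return o+d*((z-o[2])/d[:,2])[:,None]
def proj(info,P):
    K=np.array(info['camera_matrix']);E=np.linalg.inv(np.array(info['extrinsics']))
    c=(E[:3,:3]@np.atleast_2d(P).T).T+E[:3,3]; c=(K@c.T).T; return c[:,:2]/c[:,2:]
E
python3 - <<'E'
from h import *
o=monitor.get_obs();print(o['t'],o['tool_pos'],o['tool_rot'],o['opening'])
snap('top','top0');snap('scene','scene0')
for n in('top','scene','wrist'):
    i=eyes.camera_info(n);print(n,np.array(i['camera_matrix']),np.array(i['extrinsics']))
E
```

```text
0.0 [0.2005 0.5917 0.4035] [-0.5109 -3.0992  0.0031] 0.08513673483820673
top [[445.668    0.     319.2017]
 [  0.     445.668  235.4827]
 [  0.       0.       1.    ]] [[-0.0655 -0.9697  0.2354  0.2397]
 [-0.9978  0.0618 -0.023  -0.0292]
 [ 0.0077 -0.2364 -0.9716  0.9224]
 [ 0.      0.      0.      1.    ]]
scene [[492.0305   0.     322.2134]
 [  0.     492.0305 236.9511]
 [  0.       0.       1.    ]] [[ 0.574  -0.5072  0.6429 -0.2331]
 [-0.8186 -0.3751  0.4349 -0.5121]
 [ 0.0206 -0.7759 -0.6305  0.7365]
 [ 0.      0.      0.      1.    ]]
wrist [[348.7023   0.     314.5602]
 [  0.     348.7023 241.5057]
 [  0.       0.       1.    ]] [[ 0.3219  0.9025  0.2861  0.1277]
 [ 0.9468 -0.3062 -0.099   0.6171]
 [-0.0018  0.3027 -0.9531  0.3734]
 [ 0.      0.      0.      1.    ]]
```

View pics/top0.png

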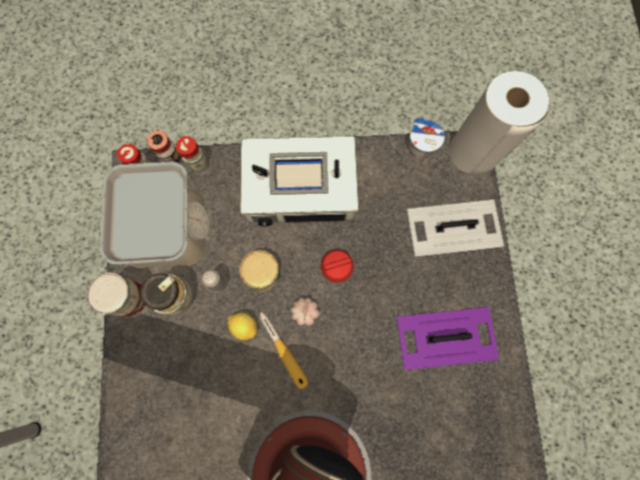

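View pics/scene0.png

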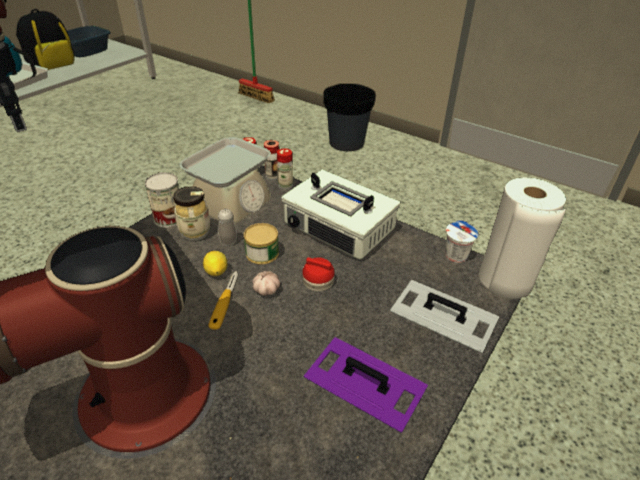

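Candidates: for the cover, grey metal (456,228) or purple look-alike (449,338), so I choose the grey one. For the wing, left/crosswise (260,171), right/open (337,168) or front knob (265,222), so I choose (260,171). Next I check both in enlarged crops.

Run:
```python
from h import *
im=cv2.imread('pics/raw_top0.png')
a=cv2.resize(im[130:230,230:370],None,fx=5,fy=5,interpolation=cv2.INTER_CUBIC)[:,:700]
b=cv2.resize(im[190:265,400:510],None,fx=5,fy=5,interpolation=cv2.INTER_CUBIC)
save(np.vstack([a,])[:,:],'cw');save(b,'cc')
```

```text
(no output)
```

View pics/cw.png

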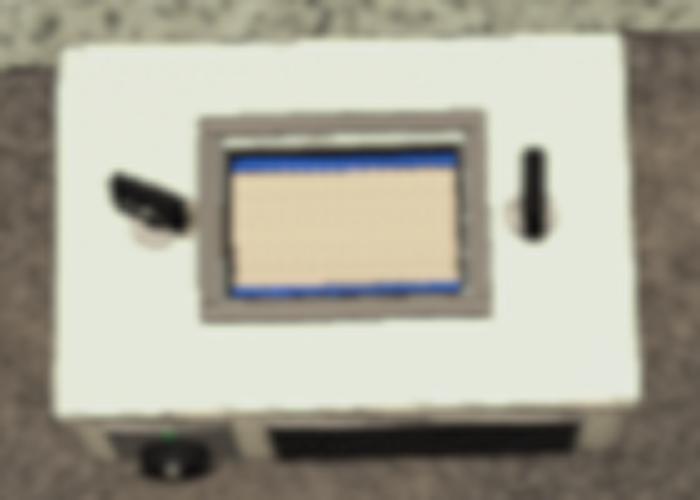

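View pics/cc.png

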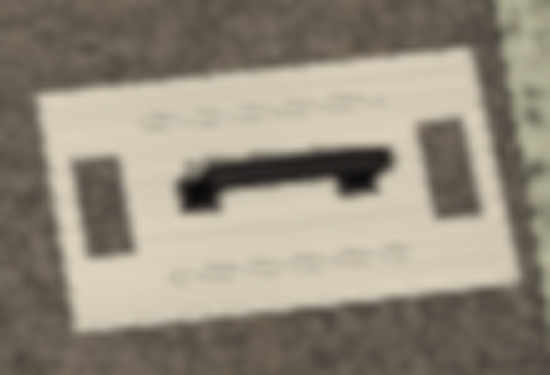

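Run:
```python
from h import *
i=eyes.camera_info('top')
def s(n,c,off,z):
    p=pix2z(i,(np.array(c)+.5)/5-.5+off,z)
    print(n,p[:,:2].tolist() and p[:,:2],'mean',p.mean(0)[:2])
    if len(p)==4:
        e=[np.linalg.norm(p[k]-p[(k+1)%4]) for k in range(4)]
        d=(p[0]+p[3]-p[1]-p[2]); print(' edges',np.array(e),'yaw of y axis',np.degrees(np.arctan2(-d[0],d[1])))
    return p
w=np.array([230,130]);c=np.array([400,190])
s('unit',[(62,45),(625,35),(640,402),(55,415)],w,.085)
s('gasket',[(200,118),(487,110),(492,320),(202,322)],w,.092)
for n,q in(('L',[(117,183),(183,222)]),('R',[(533,150),(534,230)])):
    p=s(n,q,w,.1215); d=p[0]-p[1]; print(' ang',np.degrees(np.arctan2(d[1],d[0])))
s('cover',[(37,95),(472,48),(520,283),(77,331)],c,.004)
p=s('bar',[(185,172),(390,157)],c,.040)
o=monitor.get_obs();m=R.from_rotvec(o['tool_rot']).as_matrix();print(m)
```

```text
unit [[ 0.6554  0.0948]
 [ 0.6457 -0.1349]
 [ 0.4891 -0.1276]
 [ 0.4983  0.1014]] mean [ 0.5721 -0.0166]
 edges [0.2299 0.1567 0.2291 0.1573] yaw of y axis -2.3632910040535062
gasket [[ 0.6167  0.0393]
 [ 0.613  -0.0758]
 [ 0.5242 -0.0716]
 [ 0.5305  0.0419]] mean [ 0.5711 -0.0165]
 edges [0.1152 0.0889 0.1137 0.0862] yaw of y axis -2.5061438707032195
L [[0.5784 0.0697]
 [0.5609 0.0451]] mean [0.5696 0.0574]
 ang 54.61695057247865
R [[ 0.582  -0.0908]
 [ 0.5493 -0.0887]] mean [ 0.5656 -0.0897]
 ang -3.6053189462538016
cover [[ 0.5097 -0.2437]
 [ 0.5189 -0.4349]
 [ 0.4141 -0.4387]
 [ 0.4055 -0.2489]] mean [ 0.462  -0.3416]
 edges [0.1914 0.1049 0.19   0.1043] yaw of y axis 2.67622705049139
bar [[ 0.4623 -0.2924]
 [ 0.4633 -0.3777]] mean [ 0.4628 -0.3351]
[[-0.9471  0.321  -0.0008]
 [ 0.321   0.9471 -0.0017]
 [ 0.0002 -0.0019 -1.    ]]
```

Call:
{"name": "step_arm", "arguments": {
  "commands": [
    [100,[-526,-385,40],-74],
    [100,[-526,-385,40],-74],
    [100,[-526,-385,40],-74],
    [100,[-526,-385,40],-74],
    [100,[-526,-385,40],-74],
    [100,[-526,-385,40],-74],
    [100,[-526,-385,40],-74],
    [100,[-526,-385,40],-74],
    [100,[-526,-385,40],-74],
    [100,[-526,-385,40],-74],
    [100,[-526,-385,40],-74],
    [100,[-526,-385,40],-74]
  ]
}}

```text
t: 1.6
tool_pos: [0.5765, 0.0551, 0.3636]
tool_rot: [1.449, -2.785, -0.0]
contact_force: [0.8, 0.0, -0.2]
opening: 0.0853
grip_force: 0.0
```

Call:
{"name": "step_arm", "arguments": {
  "commands": [
    [100,[0,0,0],0],
    [100,[0,0,0],0]
  ]
}}

```text
t: 1.85
tool_pos: [0.5746, 0.0595, 0.3646]
tool_rot: [1.459, -2.782, -0.001]
contact_force: [-0.7, 0.1, 0.3]
opening: 0.0854
grip_force: 0.0
```

Run:
```python
from h import *
o=monitor.get_obs();print(o['t'],o['tool_pos'],R.from_rotvec(o['tool_rot']).as_matrix(),o['q'],o['contact_force'])
np.save('iw1.npy',eyes.camera_info('wrist'),allow_pickle=True)
snap('wrist','w1')
```

```text
1.85 [0.5746 0.0595 0.3646] [[-0.5683 -0.8228 -0.0004]
 [-0.8228  0.5683  0.0003]
 [ 0.      0.0005 -1.    ]] [-0.0256 -0.0312  1.7652  0.0003  1.408  -2.5628] [-0.669   0.1092  0.2565]
```

View pics/w1.png

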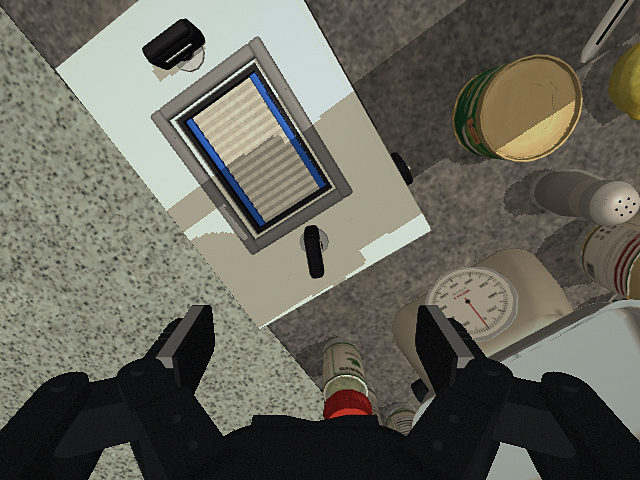

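Run:
```python
from h import *
im=cv2.imread('pics/raw_w1.png')
save(im,'w1c',(270,200,360,290),6)
i=np.load('iw1.npy',allow_pickle=True).item()
p=pix2z(i,[(258,38),(352,190),(254,253),(152,117)],.092);print(p,p.mean(0),[np.linalg.norm(p[k]-p[k-1]) for k in range(4)])
d=p[3]+p[2]-p[0]-p[1];print(np.degrees(np.arctan2(d[1],d[0])))
d=p[1]+p[2]-p[0]-p[3];print(np.degrees(np.arctan2(-d[0],d[1])))
```

```text
[[ 0.5287 -0.0681  0.092 ]
 [ 0.532   0.0436  0.092 ]
 [ 0.6167  0.0416  0.092 ]
 [ 0.6137 -0.0712  0.092 ]] [ 0.5728 -0.0135  0.092 ] [np.float64(0.08504770848881976), np.float64(0.11177756429337804), np.float64(0.08467495124639136), np.float64(0.11290137254643191)]
-1.7205643739484962
-1.5823244300274963
```

View pics/w1c.png

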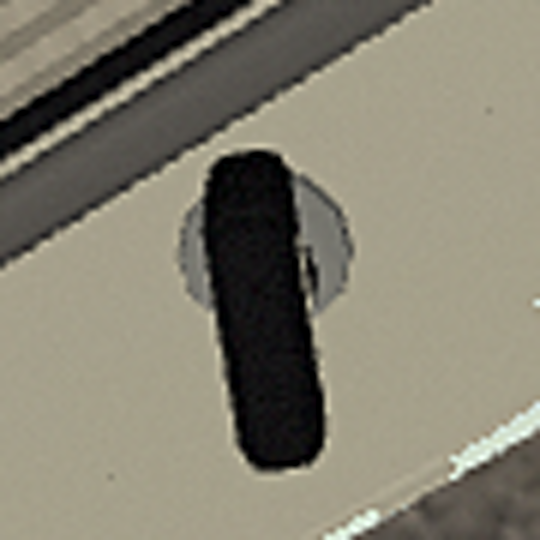

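Run:
```python
from h import *
i=np.load('iw1.npy',allow_pickle=True).item()
f=lambda c:(np.array(c)+.5)/6-.5+[270,200]
for e in([(208,200),(238,440)],[(288,170),(324,440)],[(248,190),(281,440)]):
    p=pix2z(i,f(e),.1215);d=p[1]-p[0];print(np.degrees(np.arctan2(d[1],d[0])))
u=d/np.linalg.norm(d)
far=pix2z(i,f([(284,468)]),.1195)[0];print('far',far,'centre',far-16*u*1e-3)
near=pix2z(i,f([(250,152)]),.093)[0];print('near',near,'centre',near+16*u*1e-3)
p=pix2z(i,f([(266,243)]),.085);print('base disc',p)
```

```text
61.654584755209086
62.79423673424173
62.37311073156158
far [0.5831 0.0742 0.1195] centre [0.5756 0.0601 0.1195]
near [0.5696 0.0479 0.093 ] centre [0.577  0.0621 0.093 ]
base disc [[0.5759 0.0604 0.085 ]]
```

Call:
{"name": "step_arm", "arguments": {
  "commands": [
    [100,[-1,0,50],-6.6],
    [100,[-1,0,95],-6.6],
    [100,[-1,0,95],-6.6],
    [100,[-1,0,95],-6.6],
    [0,[-1,0,95],-6.6],
    [0,[-1,0,95],-6.6],
    [0,[-1,0,95],-6.6],
    [0,[-1,0,95],-6.6],
    [0,[-1,0,95],-6.6],
    [0,[-1,0,95],-6.6]
  ],
  "squeeze": 25
}}

```text
t: 3.15
tool_pos: [0.5756, 0.0594, 0.2699]
tool_rot: [1.615, -2.694, -0.001]
contact_force: [-4.4, 1.1, 4.9]
opening: 0.0097
grip_force: 24.3
```

Call:
{"name": "step_arm", "arguments": {
  "commands": [
    [0,[0,0,0],0],
    [0,[0,0,0],0],
    [0,[0,0,0],0]
  ]
}}

```text
t: 3.52
tool_pos: [0.5756, 0.0594, 0.27]
tool_rot: [1.615, -2.694, -0.001]
contact_force: [-4.7, 0.8, 4.9]
opening: 0.0093
grip_force: 24.3
```

Call:
{"name": "step_arm", "arguments": {
  "commands": [
    [0,[0,0,0],8],
    [0,[0,0,0],16],
    [0,[0,0,0],24],
    [0,[0,0,0],32],
    [0,[0,0,0],40],
    [0,[0,0,0],48],
    [0,[0,0,0],56],
    [0,[0,0,0],64],
    [0,[0,0,0],64],
    [0,[0,0,0],64],
    [0,[0,0,0],64]
  ]
}}

```text
t: 4.9
tool_pos: [0.5753, 0.0601, 0.27]
tool_rot: [-0.058, -3.139, -0.004]
contact_force: [-6.7, 6.1, 5.4]
opening: 0.0094
grip_force: 24.4
```

Call:
{"name": "step_arm", "arguments": {
  "commands": [
    [100,[0,0,0],0],
    [100,[0,0,0],0],
    [100,[0,0,0],0],
    [100,[0,0,0],0],
    [100,[0,0,0],0],
    [100,[0,0,-50],0],
    [100,[0,0,-95],0],
    [100,[0,0,-95],0],
    [100,[0,0,-95],0],
    [100,[0,0,-95],0]
  ]
}}

```text
t: 6.15
tool_pos: [0.5753, 0.0593, 0.3627]
tool_rot: [-0.058, -3.138, 0.0]
contact_force: [0.4, 0.7, -0.1]
opening: 0.0853
grip_force: 0.0
```

Run:
```python
from h import *
o=monitor.get_obs();print(o['t'],o['tool_pos'],R.from_rotvec(o['tool_rot']).as_matrix(),o['q'],o['contact_force'],o['opening'])
np.save('iw2.npy',eyes.camera_info('wrist'),allow_pickle=True)
im=snap('wrist','w2',(100,20,420,300),2.1)
```

```text
6.15 [0.5753 0.0593 0.3627] [[-0.9993  0.037  -0.0033]
 [ 0.037   0.9993  0.0001]
 [ 0.0033 -0.0001 -1.    ]] [-0.026  -0.0275  1.7648 -0.      1.4076 -1.5598] [ 0.4466  0.6616 -0.1386] 0.08534895062114942
```

View pics/raw_w2.png

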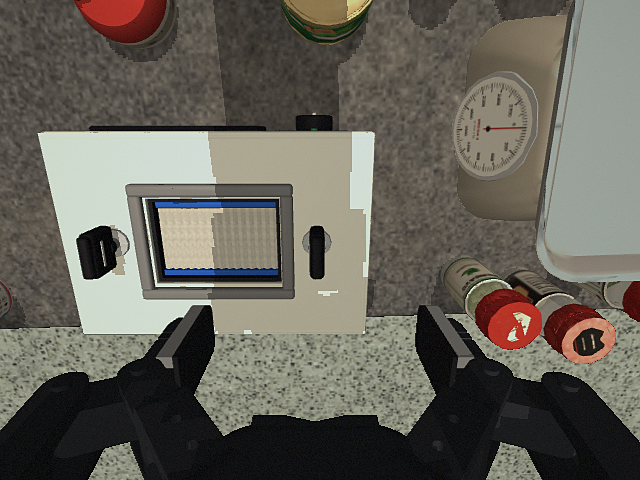

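The left wing, at (317,252), now lies along x, in line with the right wing at (95,252); the gasket ring is centred near (213,241). Next I refine the bay pose, then fetch the cover.

Run:
```python
from h import *
i=np.load('iw2.npy',allow_pickle=True).item()
p=pix2z(i,[(126,184),(292,184),(295,298),(143,299)],.092);print(p,p.mean(0),[np.linalg.norm(p[k]-p[k-1]) for k in range(4)])
d=p[1]+p[2]-p[0]-p[3];print('yaw',np.degrees(np.arctan2(-d[0],d[1])))
q=pix2z(i,[(39,133),(374,132),(365,333),(82,333)],.085);print(q,[np.linalg.norm(q[k]-q[k-1]) for k in range(4)])
p=pix2z(i,[(317,278),(93,279)],.1195);print('wing far ends',p)
# top-view check
j=eyes.camera_info('top');cov=np.array([.462,-.3416])
o=monitor.get_obs();M=R.from_rotvec(o['tool_rot']).as_matrix()
print('to cover',M.T@(np.r_[.4625,-.3385,.36]-o['tool_pos'])*1e3)
```

```text
[[ 0.5275 -0.0683  0.092 ]
 [ 0.5319  0.0458  0.092 ]
 [ 0.6185  0.0432  0.092 ]
 [ 0.6149 -0.0728  0.092 ]] [ 0.5732 -0.013   0.092 ] [np.float64(0.08748698752056393), np.float64(0.11422017433271625), np.float64(0.08664358782271016), np.float64(0.11603764010123614)]
yaw -1.9698963168605355
[[ 0.4919 -0.1242  0.085 ]
 [ 0.4999  0.1029  0.085 ]
 [ 0.6555  0.0977  0.085 ]
 [ 0.6467 -0.1319  0.085 ]] [np.float64(0.15502036147730408), np.float64(0.22724157948848367), np.float64(0.1556782969080165), np.float64(0.22971657360981793)]
wing far ends [[ 0.5907  0.0608  0.1195]
 [ 0.5857 -0.0878  0.1195]]
to cover [  97.9871 -401.6502    3.041 ]
```

Call:
{"name": "step_arm", "arguments": {
  "commands": [
    [100,[98,-402,3],85],
    [100,[98,-402,3],85],
    [100,[98,-402,3],85],
    [100,[98,-402,3],85],
    [100,[98,-402,3],85],
    [100,[98,-402,3],85],
    [100,[98,-402,3],85],
    [100,[98,-402,3],85],
    [100,[98,-402,3],85],
    [100,[98,-402,3],85],
    [100,[98,-402,3],85],
    [100,[98,-402,3],85]
  ]
}}

```text
t: 7.7
tool_pos: [0.4631, -0.3384, 0.3617]
tool_rot: [2.163, 2.278, -0.0]
contact_force: [-0.7, -0.2, -0.1]
opening: 0.0858
grip_force: 0.0
```

Run:
```python
from h import *
o=monitor.get_obs();print(o['t'],o['tool_pos'],R.from_rotvec(o['tool_rot']).as_matrix(),o['q'],o['dq'])
np.save('iw3.npy',eyes.camera_info('wrist'),allow_pickle=True)
im=snap('wrist','w3')
```

```text
7.7 [ 0.4631 -0.3384  0.3617] [[-0.0516  0.9987  0.    ]
 [ 0.9987  0.0516 -0.0001]
 [-0.0001  0.     -1.    ]] [-0.7608 -0.0389  1.7775 -0.      1.4029 -0.8124] [-0.0027  0.0006 -0.0023 -0.001   0.0001  0.0031]
```

View pics/w3.png

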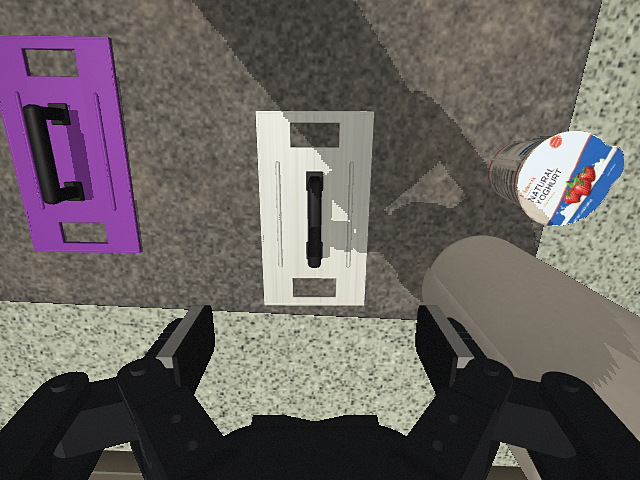

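The metal cover is straight in the view, with corners (256,111), (374,111), (365,305), (264,305) and its bar from (315,172) to (314,268). The paper roll at (480,290) stands beside it.

Run:
```python
from h import *
i=np.load('iw3.npy',allow_pickle=True).item()
p=pix2z(i,[(256,111),(374,111),(365,305),(264,305)],.004);print(p,p.mean(0),[np.linalg.norm(p[k]-p[k-1]) for k in range(4)])
d=p[0]+p[1]-p[2]-p[3];print('yaw',np.degrees(np.arctan2(-d[0],d[1])))
b=pix2z(i,[(315,172),(314,268)],.040);print('bar',b,b.mean(0),np.linalg.norm(b[0]-b[1]))
j=eyes.camera_info('top');print('roll base?',pix2z(j,[(452,160),(496,170)],0.0), 'top',pix2z(j,[(518,97)],.24))
print(proj(j,[[.463,-.34,.004]]),proj(eyes.camera_info('scene'),[[.463,-.34,.04]]))
```

```text
[[ 0.4074 -0.2466  0.004 ]
 [ 0.5112 -0.2413  0.004 ]
 [ 0.5213 -0.4314  0.004 ]
 [ 0.4157 -0.4368  0.004 ]] [ 0.4639 -0.339   0.004 ] [np.float64(0.19037672217848056), np.float64(0.10394549996730885), np.float64(0.1903521696128695), np.float64(0.10568676095645019)]
yaw 2.7738857490584388
bar [[ 0.4617 -0.2929  0.04  ]
 [ 0.4652 -0.378   0.04  ]] [ 0.4635 -0.3354  0.04  ] 0.08518733293542256
roll base? [[ 0.617  -0.3575  0.    ]
 [ 0.5873 -0.4519  0.    ]] top [[ 0.6267 -0.4008  0.24  ]]
[[454.2071 226.7465]] [[447.2525 299.7883]]
```

Call:
{"name": "step_arm", "arguments": {
  "commands": [
    [100,[0,1,60],0],
    [100,[0,1,120],0],
    [100,[0,1,160],0],
    [100,[0,1,173],0],
    [100,[0,1,173],0],
    [100,[0,1,173],0],
    [0,[0,1,173],0],
    [0,[0,1,173],0],
    [0,[0,1,173],0],
    [0,[0,1,173],0],
    [0,[0,1,173],0],
    [0,[0,1,173],0]
  ],
  "squeeze": 80
}}

```text
t: 9.25
tool_pos: [0.464, -0.3389, 0.189]
tool_rot: [2.165, 2.276, -0.0]
contact_force: [-1.1, -0.2, 2.3]
opening: 0.0105
grip_force: 78.6
```

Call:
{"name": "step_arm", "arguments": {
  "commands": [
    [0,[0,0,0],0],
    [0,[0,0,0],0],
    [0,[0,0,-30],0],
    [0,[0,0,-60],0],
    [0,[0,0,-60],0]
  ]
}}

```text
t: 9.88
tool_pos: [0.4645, -0.3393, 0.2504]
tool_rot: [2.162, 2.273, 0.0]
contact_force: [0.2, -1.0, -2.8]
opening: 0.0102
grip_force: 78.6
```

Call:
{"name": "step_arm", "arguments": {
  "commands": [
    [0,[0,0,-50],0],
    [0,[0,0,-105],0],
    [0,[40,16,-105],1],
    [0,[85,33,-105],2],
    [0,[130,51,-105],3],
    [0,[175,69,-105],4],
    [0,[220,86,-105],5],
    [0,[265,104,-105],5],
    [0,[300,118,-105],5],
    [0,[319,125,-105],5],
    [0,[319,125,-105],5],
    [0,[319,125,-105],5]
  ]
}}

```text
t: 11.38
tool_pos: [0.5725, -0.0147, 0.3529]
tool_rot: [-2.263, -2.179, 0.002]
contact_force: [-0.3, -0.8, -2.8]
opening: 0.0102
grip_force: 78.6
```

Run:
```python
from h import *
o=monitor.get_obs();print(o['t'],o['tool_pos'],R.from_rotvec(o['tool_rot']).as_matrix(),o['q'],o['contact_force'],o['wrist_torque'],o['opening'])
np.save('iw4.npy',eyes.camera_info('wrist'),allow_pickle=True)
a=snap('wrist','w4');b=snap('top','t4');c=snap('scene','s4')
x=cv2.resize(b[110:250,220:380],(400,350),interpolation=cv2.INTER_CUBIC)
y=cv2.resize(c[120:260,260:420],(400,350),interpolation=cv2.INTER_CUBIC)
cv2.imwrite('pics/m4.png',np.hstack([cv2.resize(a,(480,360))[:350,:400],x]))
```

```text
11.375 [ 0.5725 -0.0147  0.3529] [[ 0.0379  0.9993 -0.0013]
 [ 0.9993 -0.0379 -0.0005]
 [-0.0005 -0.0013 -1.    ]] [-0.1555 -0.0334  1.7873 -0.0007  1.3889 -0.1175] [-0.2973 -0.8287 -2.8428] [ 0.0522 -0.0373  0.0256] 0.010164676112796969
```

View pics/raw_w4.png

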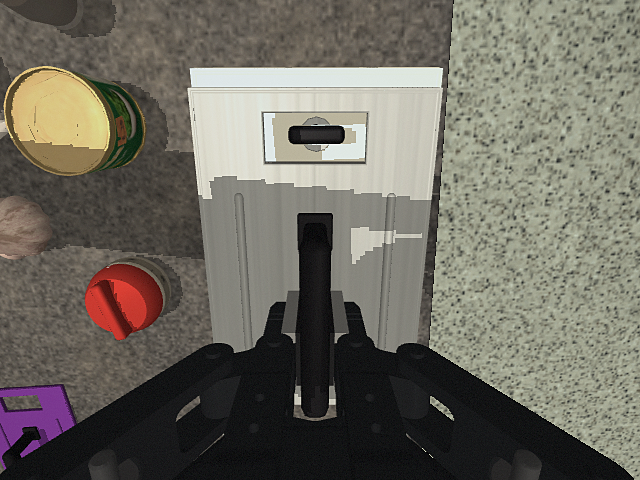

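The wing is visible through the cover's left slot: slot (263–367, 112–163), wing top (289–344, 126–144). I compute the offset.

Run:
```python
from h import *
i=np.load('iw4.npy',allow_pickle=True).item()
s=pix2z(i,[(263,112),(367,112),(367,163),(264,163)],.3529-.155-.034+.004)
print(s,s.mean(0),[np.linalg.norm(s[k]-s[k-1]) for k in range(4)])
w=pix2z(i,[(289,135),(344,134.5)],.119);print('wing',w,w.mean(0),np.linalg.norm(w[0]-w[1]))
c=pix2z(i,[(189,87),(442,87)],.168);print(c,np.degrees(np.arctan2(c[1]-c[0],[1,1,1])[1]),np.linalg.norm(c[0]-c[1]), np.degrees(np.arctan2((c[1]-c[0])[1],(c[1]-c[0])[0])))
```

```text
[[0.5547 0.0715 0.1679]
 [0.598  0.0698 0.1679]
 [0.5981 0.049  0.1679]
 [0.5534 0.0507 0.1679]] [0.576  0.0602 0.1679] [np.float64(0.020814793699299533), np.float64(0.043320353378684937), np.float64(0.02082022538658346), np.float64(0.044769494063471915)]
wing [[0.5614 0.0614 0.119 ]
 [0.5921 0.0605 0.119 ]] [0.5768 0.061  0.119 ] 0.030719552059825767
[[0.5253 0.0822 0.168 ]
 [0.6284 0.0782 0.168 ]] -0.23049317586061288 0.10320798771603129 -2.2338660994860264
```

Call:
{"name": "step_arm", "arguments": {
  "commands": [
    [0,[0.7,0.7,15],0],
    [0,[0.7,0.7,30],0],
    [0,[0.7,0.7,40],0],
    [0,[0.7,0.7,50],0],
    [0,[0.7,0.7,60],0],
    [0,[0.7,0.7,66],0],
    [0,[0.7,0.7,66],0],
    [0,[0.7,0.7,66],0]
  ]
}}

```text
t: 12.52
tool_pos: [0.5737, -0.0133, 0.2882]
tool_rot: [2.262, 2.179, 0.001]
contact_force: [-0.3, -0.5, -2.9]
opening: 0.0105
grip_force: 78.6
```

Run:
```python
from h import *
o=monitor.get_obs();print(o['t'],o['tool_pos'],o['contact_force'],o['wrist_torque'],o['opening'])
snap('wrist','w5')
```

```text
12.525 [ 0.5737 -0.0133  0.2882] [-0.3494 -0.5179 -2.8607] [0.0234 0.0063 0.0137] 0.010529371769838638
```

View pics/w5.png

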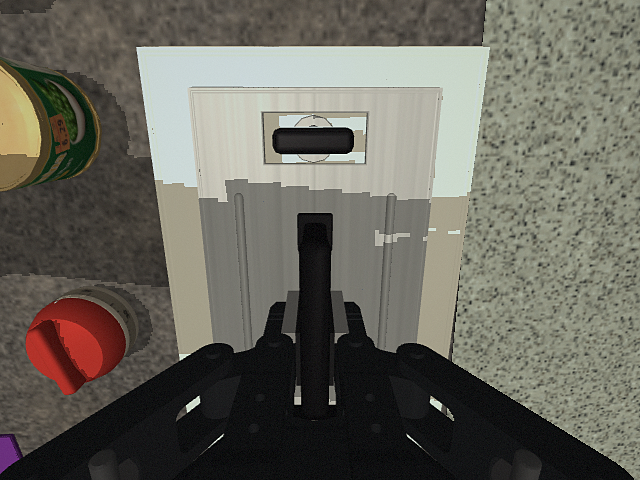

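The left wing stands through its slot, centred at about (313,141) in a slot centred at (315,137), with no side force. I press down in small steps.

Call:
{"name": "step_arm", "arguments": {
  "commands": [
    [0,[0,0,3],0],
    [0,[0,0,5],0],
    [0,[0,0,7],0],
    [0,[0,0,8],0],
    [0,[0,0,9],0],
    [0,[0,0,9],0]
  ]
}}

```text
t: 13.32
tool_pos: [0.5735, -0.0132, 0.2793]
tool_rot: [-2.262, -2.18, 0.0]
contact_force: [-3.4, -0.2, 3.9]
opening: 0.0103
grip_force: 79.5
```

Call:
{"name": "step_arm", "arguments": {
  "commands": [
    [0,[0,0,1],0],
    [0,[0,0,2],0],
    [0,[0,0,2],0],
    [0,[0,0,2],0]
  ]
}}

```text
t: 13.82
tool_pos: [0.5736, -0.0132, 0.2778]
tool_rot: [-2.262, -2.18, 0.0]
contact_force: [-5.5, 0.5, 7.7]
opening: 0.0106
grip_force: 80.1
```

Call:
{"name": "step_arm", "arguments": {
  "commands": [
    [0,[0,0,1],0],
    [0,[0,0,1],0],
    [0,[0,0,1],0]
  ]
}}

```text
t: 14.2
tool_pos: [0.5736, -0.0132, 0.2771]
tool_rot: [-2.262, -2.18, 0.0]
contact_force: [-7.2, 0.4, 8.8]
opening: 0.0109
grip_force: 80.2
```

Call:
{"name": "step_arm", "arguments": {
  "commands": [
    [0,[0,-0.5,1],0],
    [0,[0,-1,2],0],
    [0,[0,-1,3],0],
    [0,[0,-1,3],0],
    [0,[0,-1,3],0]
  ]
}}

```text
t: 14.82
tool_pos: [0.5733, -0.0132, 0.2767]
tool_rot: [2.261, 2.179, 0.002]
contact_force: [-10.3, 2.2, 18.6]
opening: 0.0104
grip_force: 81.6
```

Call:
{"name": "step_arm", "arguments": {
  "commands": [
    [0,[0,-0.5,0.5],0],
    [0,[0,-0.5,0.5],0],
    [0,[0,-0.5,0.5],0],
    [0,[0,-0.5,0.5],0]
  ]
}}

```text
t: 15.32
tool_pos: [0.5731, -0.0132, 0.2767]
tool_rot: [2.26, 2.178, 0.003]
contact_force: [-10.1, 0.5, 18.9]
opening: 0.0107
grip_force: 81.6
```

Run:
```python
from h import *
o=monitor.get_obs();print(o['t'],o['tool_pos'],o['contact_force'],o['wrist_torque'],o['opening'])
c=snap('scene','s6',(250,140,420,260),4.5)
```

```text
15.325 [ 0.5731 -0.0132  0.2767] [-10.0876   0.534   18.8741] [0.2909 1.5516 0.0202] 0.01069562578512764
```

View pics/s6.png

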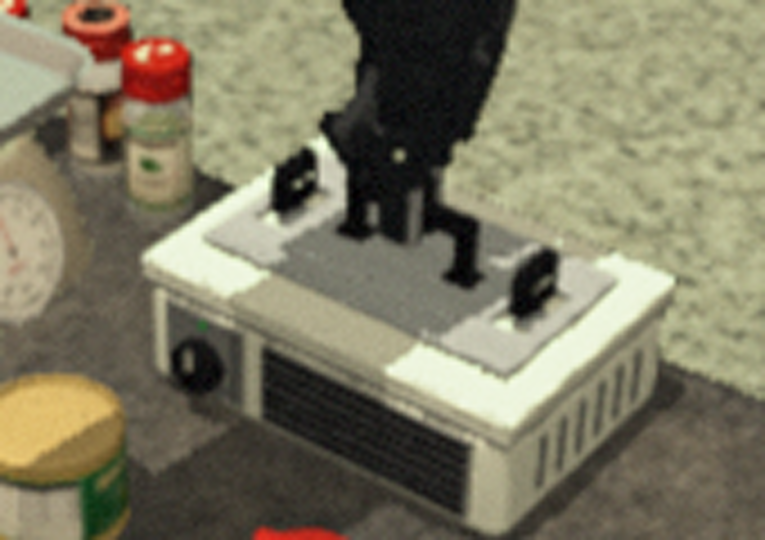

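The cover lies flat, with both wings (at crop (295,180) and (533,283)) standing through the slots. The height no longer changes under more force, so the gasket is at its stop (about 19 N at the wrist plus the cover's weight).

```bash
python3 -c "
from station import finish_job;print(finish_job())"
```

```text
the job is handed in; nothing more can be done
None
```

The left wing is now in line with its neighbour, and the cover lies flat over both wings with the gasket squeezed to its stop. I handed the job in at about 15 s with the arm still holding the cover down.

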